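# Seat a canister's two lids and lift the outer one off alone

### The job

The freshly washed storage canister needs its two lids back: they stand beside it, the flat inner lid locked up inside the deep outer lid. Pick the pair up by the wooden bar grip, lower it onto the canister with the bar in line with the two studs inside, so that the inner lid drops over them and lies flush on its seat, then turn the outer lid a sixth of a turn counter-clockwise (seen from above) to unlock it and lift it off alone. Finish while holding the outer lid level, a hand's breadth clear above the canister, with the inner lid left seated so that I can lay the measuring spoon on it; do not push the canister about or disturb the things around it.

Things in the scene. Friction and masses are not known exactly. Their poses are not given: they have to be found in the camera images.
- lid_grip (a point): centre of the outer lid's wooden bar grip: 72 long (this frame's x), 14 thick (y), 18 high, on two 12 mm posts at x = +-26 mm, 14 mm of free space under it. z up. The outer lid is a loose deep steel cap, 0.3 kg, carrying the inner lid (0.2 kg) inside it; lifted by the bar, both rise together. At the start the pair stands on the worktop, this point at z = 69 mm.
- lid_skirt (a point): centre of the outer lid's lower edge, 69 mm below the bar grip's centre, same axes. The skirt is 154 mm across (158 over the bead at its foot), bore 149 mm, and slips over the canister's rim; the lid's top is 46 mm above this point, and an inner step 32 mm above this point comes to rest on the rim.
- lid_catch (a point): centre of the twist catch hidden in the outer lid, same axes: two hooks hold the inner lid's T-pull while bar grip and T are parallel. Clockwise a stop blocks it; counter-clockwise (from above) a 3 mm lip holds while the inner lid hangs. Inner lid seated and outer lid down on the rim, the lip is free: turning takes little torque and the hooks clear the T from 35 to 140 degrees of turn; 60 is good.
- inner_lid: inner lid, a round steel plate 128 mm across, 6 thick, hidden in the outer lid at the start. Origin at the centre of its underside, z up. Two 13 mm through holes at x = +-50 mm, y = 0. T-shaped pull at its centre: bar 66 x 10 x 8 mm along x, top at z = 28 mm. It hangs 65.5 mm below the bar grip's centre, its x along the bar (a few degrees of play). Half-turn symmetric.
- canister: open round white stoneware canister, loose, 1.6 kg, 140 mm outside, 133 mm bore, 120 mm high. Origin at the centre of its foot, z up. With both lids seated the bar grip's centre is on its axis at z = 157 mm; the inner lid's holes then take the two studs, either way round.
- canister_seat (a point): centre of the steel seat ring inside the canister, 98 mm above its foot and 22 mm below its rim, canister's axes. Two upright steel studs stand on the ring at x = +-50 mm, y = 0: 8 mm thick, round-nosed, tops 26 mm above the ring, just above the rim. The inner lid lies flush here.
- mug: white mug with a handle, 83 x 115 x 86 mm, bystander; origin at its foot
- lemon: lemon, 78 x 55 x 56 mm, bystander; origin at its underside
- sardines: flat fish tin, 63 x 105 x 23 mm, bystander; origin at its underside
- spoon: short steel measuring spoon, 105 mm long, lying on the worktop, bystander; origin at its underside

How it is judged:
On the way, in this order (a step that is already met when the one before it is completed fails the run):
1. both lids, still locked together, are lifted off the worktop (height (world z) of inner_lid above 0.03 m and height (world z) of lid_grip above 0.095 m and z of inner_lid in the frame of lid_grip above -0.072 m), for 0.2 s.
2. the inner lid lies flush on its seat, both studs through its holes, with the outer lid still over it (z of inner_lid in the frame of canister between 0.0955 and 0.1005 m and horizontal distance between inner_lid and canister below 0.005 m and angle between the z axis of inner_lid and the z axis of canister, either way round below 0.035 rad and angle between the x axis of inner_lid and the x axis of canister, either way round below 0.12 rad and z of inner_lid in the frame of lid_grip above -0.072 m), for 0.2 s.
At the end, for the whole second after the job is handed in: Outer lid held in the gripper, still, level (11 deg), over the canister (within 80 mm), skirt 40 mm or more above the rim, touching nothing else; inner lid flush on its seat (2.5 mm, 2 deg, 5 mm off-axis) over both studs; canister upright (z of inner_lid in the frame of canister between 0.0955 and 0.1005 m and horizontal distance between inner_lid and canister below 0.005 m and angle between the z axis of inner_lid and the z axis of canister, either way round below 0.035 rad and angle between the x axis of inner_lid and the x axis of canister, either way round below 0.12 rad and z of lid_grip in the frame of canister above 0.229 m and horizontal distance between lid_grip and canister below 0.08 m and angle between lid_grip's own z axis and vertical below 0.2 rad and contact force between the fingers and outer_lid above 2 N and contact force between outer_lid and canister below 0.1 N and contact force between outer_lid and inner_lid below 0.1 N and linear speed of outer_lid below 0.03 m/s and linear speed of inner_lid below 0.02 m/s and angle between canister's own z axis and vertical below 0.03 rad); the arm keeps its last pose, push and grip.
It fails at once if the lids part while the inner lid is not on its seat (it is dropped, or dragged up with the outer lid) (z of inner_lid in the frame of lid_grip below -0.076 m and (z of inner_lid in the frame of canister above 0.103 m or horizontal distance between inner_lid and canister above 0.006 m)).
It fails at once if the canister is pushed more than 30 mm (distance of canister from where it was at the start of the episode above 0.03 m).
It fails at once if the canister is tipped (angle between canister's own z axis and vertical above 0.15 rad).
It fails at once if the mug, lemon, fish tin or spoon is disturbed (moved more than 20 mm) (distance of any of mug, lemon, sardines, spoon from where it was at the start of the episode above 0.02 m).
It also fails if it takes over 61 s, if anything falls off the work surface, if the arm or the gripper's body presses on something with over 40 N, if the wrist force passes 120 N, or if a joint passes its speed limit or range.

### The arm

A 6-joint arm with a two-finger parallel gripper is mounted at the origin on a cart in front of the work surface, level with it; the furniture and walls round the work are solid. World frame = base frame: x ahead of the robot, y to its left, z up, the work surface at z = 0. Lengths are in m, angles in rad, forces in N, time in s.
With the tool pointing down it reaches from about 0.275 to 0.825 m from the base axis. Payload 4.9 kg.
Tool frame: the origin (TCP) lies midway between the tips of the shut fingers; the grasp point (between the pads) lies 19 mm behind it; z points along the fingers, y is the direction in which the jaws open and shut (so a half turn about z gives the same grasp; the last joint's range is limited). The gripper opens to 85 mm and grips with 20 to 120 N. Pads are 22 mm wide; open, the fingers measure 114 mm over their backs; the gripper's body (76 mm by 85 mm) begins 54 mm behind the grasp point. The pads swing forward as they close: fully open they stand 13 mm farther back than shut.
Start: joints at [1.163, 0.326, -0.193, 1.052, 0, 1.437], TCP at [0.149, 0.53, 0.231] pointing down, gripper open.
Joint ranges: [-2.65, 2.65], [-0.97, 1.79], [-1.3, 1.35], [-1.93, 2.1], [-1.47, 1.37], [-3.14, 3.14]. Speed limits (rad/s): [2.57, 2.57, 3.14, 3.14, 3.14, 3.14].

### API

Orientations are given as a 3x3 rotation matrix whose columns are the frame's x, y, z axes.
In Python, from workcell import robot gives the robot as it stands.
- The arm moves only by the shell command python3 -m crank 'ROWS'. ROWS is JSON, a list of rows, each a list of 7 numbers: the shift along the tool's x, y, z in mm, then the turn, a rotation vector about the tool's x, y, z in rad, then the closure in counts, from 0 (fully open) to 255 (shut). In form: [[dx, dy, dz, wx, wy, wz, claw], ...]. A call has 1 to 8 rows; each row is the pose to reach, as a shift and turn from the pose measured when the call began, along the tool's axes at that moment; what a row does not reach only later rows make up. A row lasts 1/8 s, in which the tool goes at most 62.5 mm and 10.7 degrees, less where a joint would pass 70% of its speed; a pose out of reach is approached as far as the arm can. A call with a gripper value outside its range is refused whole. The fingers move at their own pace and stop on an object; the grip force is fixed at half the most. Time passes only in rows, so rows that repeat a pose let the fingers close. It gives the time, the measured TCP pose, the force and the opening at its end, in the units of the state.
- robot.get_state(): the state, without advancing time (a new reading comes with each control period).
- robot.read_camera(name): name is "scene" or "top" or "wrist"; returns the picture (420x560x3 uint8, red, green, blue); there is no depth.
- robot.get_calibration(name): a dict with "fx", "fy", "cx", "cy" (pixels), "cam_to_world" (4x4, takes a point from camera to world coordinates). Camera axes: x right, y up, looking along -z (the intrinsics and any distortion apply to the point x, -y, -z); pixel columns grow to the right and rows downward; lengths in m; the calibration is good to about 2 mm. A picture is of the moment at which its call begins: read the wrist's pose just before it. get_calibration takes no time and is no camera call; for the wrist camera it gives the pose at the moment of the call.
- robot.job_done(): hands the job in, once; it reports no verdict.
The state is a dict: "t": time; "joint_positions": joint angles; "qvel": joint speeds; "effort": joint torques, N m; "position": TCP position; "eef_rot": TCP orientation; "force": force on the tool from outside, world axes, zero at the start; "wrist_torque": the same for the moment, N m; "width": opening from 0.0 (shut) to 1.0 (fully open).
Only numpy, scipy, OpenCV 4.12 (cv2) and the standard library are available. Lean on these libraries where they do the work, as an engineer would, in place of code of your own. Each camera call takes 0.05 s, during which the arm holds its last target.

## Working session

There is one attempt and no reset: what is moved stays moved. The work goes in short steps, Python scripts to look and compute and a shell command to move; the robot and the scene stay as the last step left them, time stands still between calls to the robot, and variables do not carry over. Pictures are saved under pics/ and viewed, and the job is handed in when it is done.

```bash
ls; mkdir -p pics
python3 - <<'E'
from workcell import robot
import cv2,numpy as np
s=robot.get_state();print({k:np.round(v,3).tolist() for k,v in s.items()})
for n in("scene","top","wrist"):
    c=robot.get_calibration(n);print(n,{k:np.round(v,4).tolist() for k,v in c.items()})
    cv2.imwrite(f"pics/{n}0.png",cv2.cvtColor(robot.read_camera(n),cv2.COLOR_RGB2BGR))
E
```

```text
pics
{'t': 0.0, 'joint_positions': [1.163, 0.327, -0.194, 1.052, -0.0, 1.437], 'qvel': [0.003, 0.001, 0.001, 0.0, 0.002, 0.001], 'effort': [-0.0, -44.34, 26.244, 0.015, -0.0, -0.0], 'position': [0.148, 0.529, 0.23], 'eef_rot': [[-0.963, 0.27, -0.001], [0.27, 0.963, -0.002], [0.0, -0.002, -1.0]], 'force': [-0.636, -0.113, 0.005], 'wrist_torque': [-0.014, 0.013, 0.031], 'width': 1.005}
scene {'fx': 475.0725, 'fy': 475.0725, 'cx': 272.623, 'cy': 206.6209, 'cam_to_world': [[0.8928, 0.3494, -0.2842, 0.2838], [-0.4503, 0.6835, -0.5745, -0.6716], [-0.0065, 0.6409, 0.7676, 0.9023], [0.0, 0.0, 0.0, 1.0]]}
top {'fx': 399.8833, 'fy': 399.8833, 'cx': 277.6591, 'cy': 206.6617, 'cam_to_world': [[0.0132, 0.9843, -0.1761, 0.3795], [-0.9998, 0.0106, -0.0158, -0.0811], [-0.0136, 0.1762, 0.9843, 1.275], [0.0, 0.0, 0.0, 1.0]]}
wrist {'fx': 377.655, 'fy': 377.655, 'cx': 275.9534, 'cy': 211.2388, 'cam_to_world': [[0.2706, -0.9298, -0.2494, 0.0853], [0.9627, 0.2611, 0.0712, 0.5465], [-0.0011, -0.2594, 0.9658, 0.3717], [0.0, 0.0, 0.0, 1.0]]}
```

View pics/scene0.png

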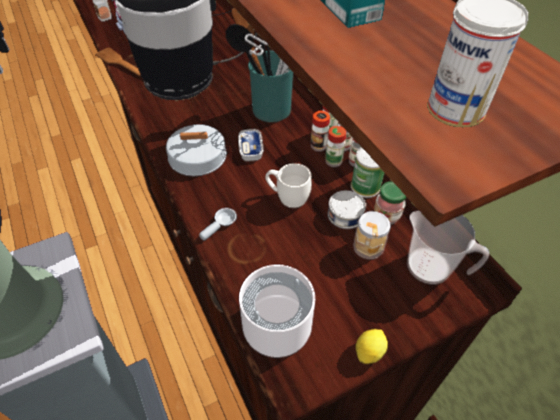

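View pics/top0.png

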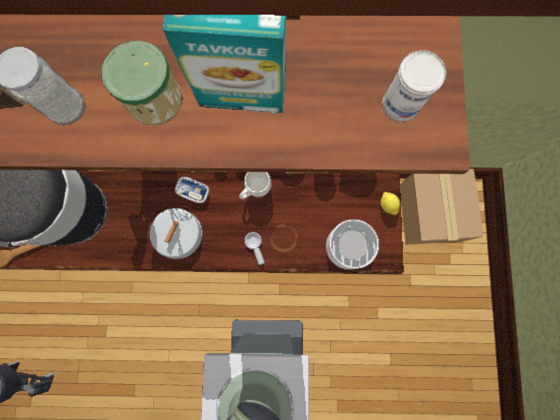

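View pics/wrist0.png

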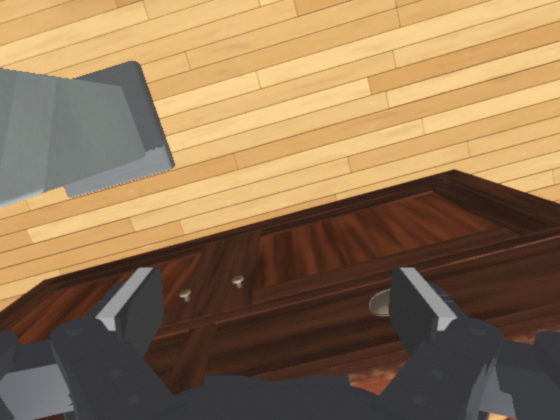

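The top view shows the lids at about (176,233), the canister at (353,245), the spoon at (255,247), the mug at (257,183) and the lemon at (390,203). I'll enlarge these.

```bash
cat > h.py <<'E'
from workcell import robot
import cv2,numpy as np
def save(n,name):
    im=cv2.cvtColor(robot.read_camera(n),cv2.COLOR_RGB2BGR);cv2.imwrite(f"pics/{name}.png",im);return im
def crop(src,dst,x0,y0,w,h,k):
    im=cv2.imread(f"pics/{src}.png")[y0:y0+h,x0:x0+w]
    cv2.imwrite(f"pics/{dst}.png",cv2.resize(im,None,fx=k,fy=k,interpolation=cv2.INTER_CUBIC))
def ray(c,u,v,z):
    M=c["cam_to_world"];d=M[:3,:3]@np.array([(u-c["cx"])/c["fx"],-(v-c["cy"])/c["fy"],-1]);o=M[:3,3]
    return o+d*(z-o[2])/d[2]
def proj(c,p):
    M=c["cam_to_world"];q=M[:3,:3].T@(np.array(p)-M[:3,3]);return np.array([c["cx"]+c["fx"]*q[0]/-q[2],c["cy"]-c["fy"]*q[1]/-q[2]])
E
python3 -c "
from h import *
crop('top0','t_lid',140,195,75,75,8)
crop('top0','t_can',315,205,75,75,8)
crop('scene0','s_lid',155,115,80,65,8)
crop('scene0','s_can',230,260,95,95,6)
"
```

```text
(no output)
```

View pics/t_lid.png

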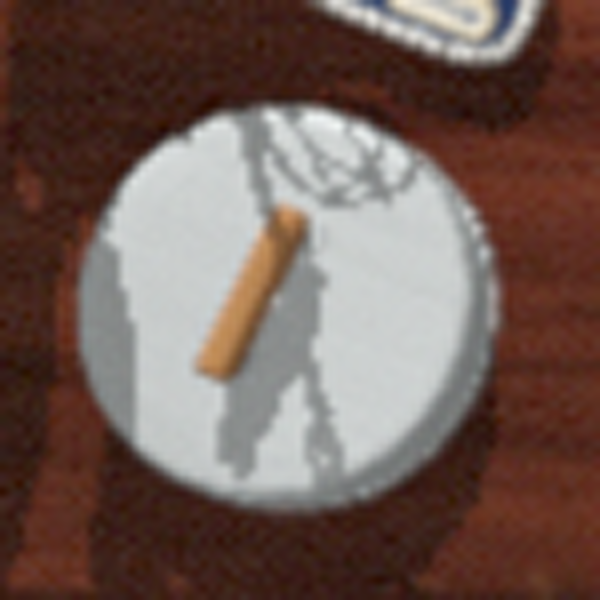

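View pics/t_can.png

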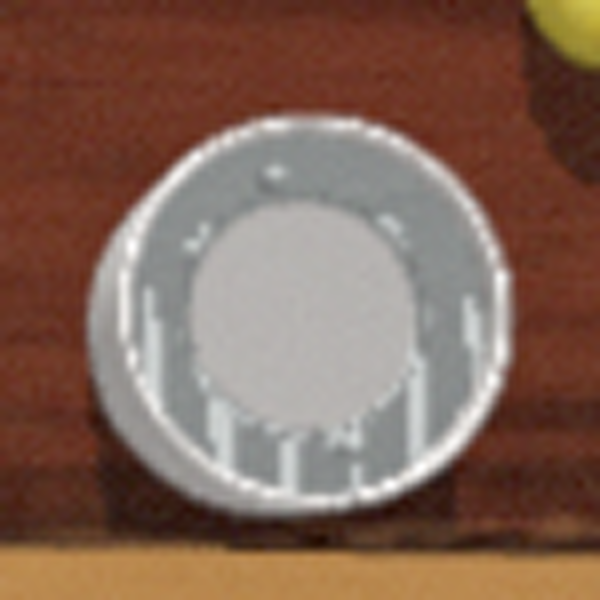

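View pics/s_can.png

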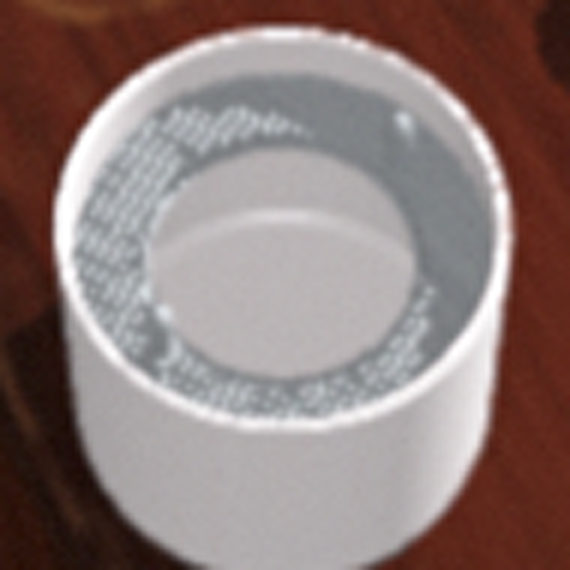

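View pics/s_lid.png

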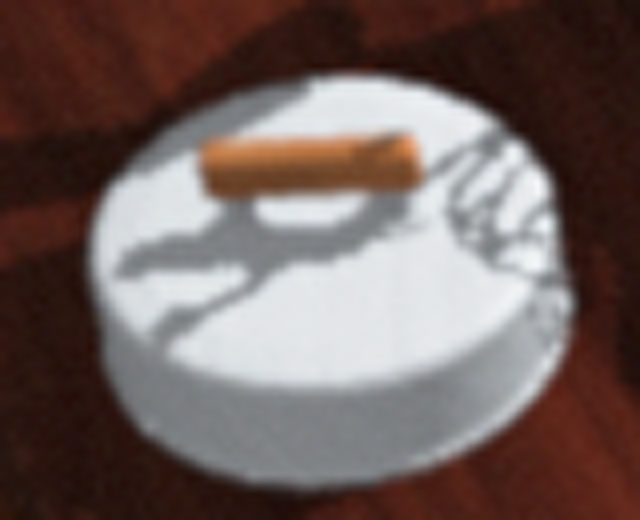

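Run:
```python
from h import *
c=robot.get_calibration("top");s=robot.get_calibration("scene")
T=lambda x,y:(140+x/8,195+y/8)
a=ray(c,*T(293,215),.078);b=ray(c,*T(213,368),.078);print("bar",a,b,(a+b)/2,np.degrees(np.arctan2(*(a-b)[1::-1])))
S=lambda x,y:(155+x/8,115+y/8)
# scene bar top-face centre: 
a=ray(s,*S(207,147),.078);b=ray(s,*S(413,142),.078);print("bar scene",a,b,(a+b)/2,np.degrees(np.arctan2(*(a-b)[1::-1])))
C=lambda x,y:(315+x/8,205+y/8)
P=np.array([ray(c,*C(x,y),.12) for x,y in[(122,310),(508,310),(310,118),(320,505)]]);print(P.round(4),(P[0]+P[1])/2,(P[2]+P[3])/2)
D=lambda x,y:(230+x/6,260+y/6)
P=np.array([ray(s,*D(x,y),.12) for x,y in[(58,230),(510,230),(285,30),(285,425)]]);print(P.round(4),(P[0]+P[1])/2,(P[2]+P[3])/2)
for q in((275,170),(345,435)):print("studtop",ray(c,*C(*q),.124))
for q in((403,120),(160,308)):print("studscene",ray(s,*D(*q),.124))
for n,q,z in(("mug",(257,183),.08),("lemon",(390,203),.03),("spoon",(255,247),.01),("tin",(192,190),.02)):print(n,ray(c,*q,z))
```

```text
bar [0.54345086 0.24366835 0.078     ] [0.48512513 0.27047825 0.078     ] [0.51428799 0.2570733  0.078     ] -24.686269885325792
bar scene [0.48835113 0.27541876 0.078     ] [0.54887694 0.24706392 0.078     ] [0.51861403 0.26124134 0.078     ] 154.89807039696916
[[ 0.4792 -0.2156  0.12  ]
 [ 0.4808 -0.3542  0.12  ]
 [ 0.5498 -0.2846  0.12  ]
 [ 0.4106 -0.2853  0.12  ]] [ 0.48000731 -0.28489201  0.12      ] [ 0.48020921 -0.28493385  0.12      ]
[[ 0.4198 -0.2555  0.12  ]
 [ 0.5438 -0.3186  0.12  ]
 [ 0.5153 -0.2225  0.12  ]
 [ 0.4528 -0.3444  0.12  ]] [ 0.48176985 -0.28707277  0.12      ] [ 0.48403166 -0.28342354  0.12      ]
studtop [ 0.53007204 -0.27085767  0.124     ]
studtop [ 0.43528826 -0.29398804  0.124     ]
studscene [ 0.53192185 -0.27146032  0.124     ]
studscene [ 0.43559271 -0.29556245  0.124     ]
mug [0.66636706 0.00241886 0.08      ]
lemon [ 0.61775406 -0.41560557  0.03      ]
spoon [0.47553299 0.00899612 0.01      ]
tin [0.65552939 0.21569559 0.02      ]
```

```bash
cat >> h.py <<'E'
from scipy.spatial.transform import Rotation as Ro
def go(p,psi):
    """tool-axis shift (mm) and rotvec to reach TCP p, pointing straight down, tool y at angle psi deg"""
    s=robot.get_state();R=np.array(s["eef_rot"]);a=np.radians(psi)
    y=np.array([np.cos(a),np.sin(a),0]);z=np.array([0,0,-1.]);G=np.c_[np.cross(y,z),y,z]
    d=R.T@(np.array(p)-s["position"])*1000;w=Ro.from_matrix(R.T@G).as_rotvec()
    print("shift",d.round(1),"turn",w.round(4),"t",round(s["t"],2))
def st():
    s=robot.get_state();R=s["eef_rot"];print("t",round(s["t"],2),"pos",np.round(s["position"],4),"psi",round(np.degrees(np.arctan2(R[1][1],R[0][1])),2),"tilt",np.round(np.array(R)[:2,2],4),"F",np.round(s["force"],2),"M",np.round(s["wrist_torque"],2),"w",round(s["width"],3),"q",np.round(s["joint_positions"],3))
E
python3 -c "
from h import *
go([.49,.265,.25],65.)"
```

```text
shift [-400.2 -162.   -19.2] turn [-1.400e-03 -1.000e-04  1.626e-01] t 0.15
```

```bash
python3 -m crank '[[-30,-12,-10,0,0,0.02,0],[-80,-32,-19,0,0,0.05,0],[-140,-57,-19,0,0,0.08,0],[-200,-81,-19,0,0,0.1,0],[-260,-105,-19,0,0,0.13,0],[-320,-130,-19,0,0,0.16,0],[-370,-150,-19,0,0,0.163,0],[-400,-162,-19,0,0,0.163,0]]'; python3 -m crank '[[0,0,0,0,0,0,0],[0,0,0,0,0,0,0]]'; python3 -c "
from h import *
st(); save('wrist','w1'); import json; json.dump({k:np.array(v).tolist() for k,v in robot.get_calibration('wrist').items()},open('w1.json','w'))"
```

```text
t: 1.15
position: [0.4919, 0.2627, 0.2494]
eef_rot: [[-0.905, 0.426, -0.001], [0.426, 0.905, -0.002], [-0.0, -0.002, -1.0]]
force: [-0.5, 0.3, 0.6]
width: 0.995
t: 1.4
position: [0.4913, 0.2628, 0.249]
eef_rot: [[-0.905, 0.426, -0.002], [0.426, 0.905, -0.002], [0.001, -0.002, -1.0]]
force: [0.3, 0.4, -0.2]
width: 0.997
t 1.4 pos [0.4913 0.2628 0.249 ] psi 64.79 tilt [-0.0019 -0.0016] F [ 0.27  0.41 -0.2 ] M [ 0.01  0.   -0.  ] w 0.997 q [ 3.590e-01  3.300e-01 -1.400e-01  1.102e+00 -1.000e-03  7.990e-01]
```

View pics/w1.png

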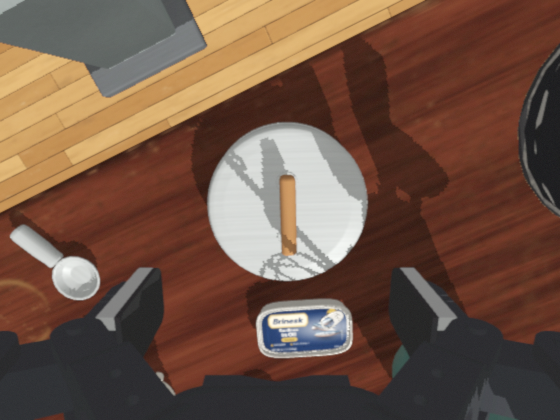

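The view shows the bar from about (288,176) to (289,255) on the lid disc, with the fish tin and spoon alongside. I'll enlarge it.

```bash
python3 -c "
from h import *
crop('w1','w1c',200,115,175,175,4)"
```

```text
(no output)
```

View pics/w1c.png

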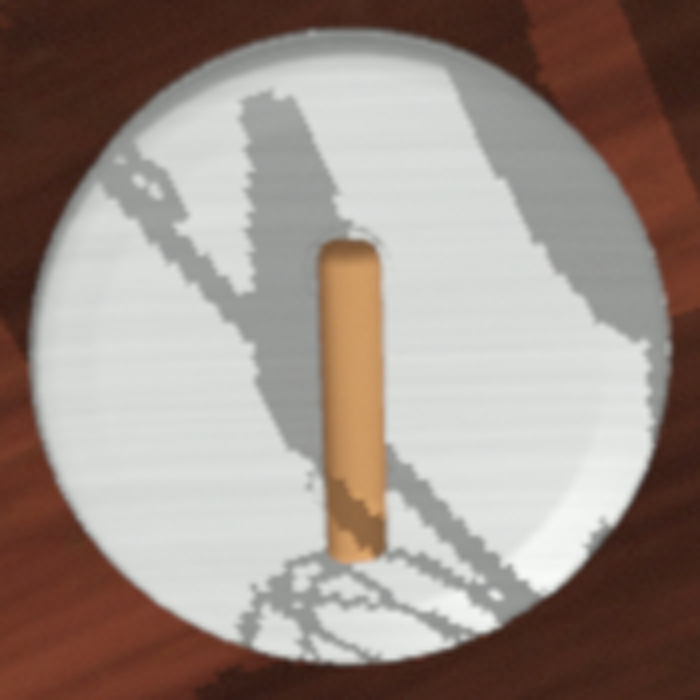

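Run:
```python
from h import *
import json
c={k:np.array(v) for k,v in json.load(open('w1.json')).items()}
W=lambda x,y:(200+x/4-.4,115+y/4-.4)
a=ray(c,*W(351,252),.078);b=ray(c,*W(357,560),.078)
print(a,b,(a+b)/2,np.linalg.norm(a-b),np.degrees(np.arctan2(*(b-a)[1::-1])))
P=[ray(c,*W(x,y),.046) for x,y in((40,350),(667,350),(350,663))]
print((P[0]+P[1])/2,np.linalg.norm(P[0]-P[1]),P[2])
g=((a+b)/2)
```

```text
[0.48487485 0.27576377 0.078     ] [0.54792137 0.24820013 0.078     ] [0.51639811 0.26198195 0.078     ] 0.06880855619228221 -23.614728293986772
[0.51167041 0.26501613 0.046     ] 0.14701404228782458 [0.58390547 0.23087339 0.046     ]
```

```bash
python3 -c "
from h import *
go([.516,.2612,.053],66.)"
```

```text
shift [-23.7   9.2 196.2] turn [-0.0021 -0.0008 -0.0201] t 1.45
```

```bash
python3 -m crank '[[-12,5,30,-0.001,0,-0.02,0],[-23,9,70,-0.002,0,-0.02,0],[-24,9,115,-0.002,-0.001,-0.02,0],[-24,9,150,-0.002,-0.001,-0.02,0],[-24,9,170,-0.002,-0.001,-0.02,0],[-24,9,185,-0.002,-0.001,-0.02,0],[-24,9,196,-0.002,-0.001,-0.02,0],[-24,9,196,-0.002,-0.001,-0.02,0]]'; python3 -c "
from h import *
st();save('wrist','w2');go([.516,.2612,.053],66.)"
```

```text
t: 2.45
position: [0.5156, 0.2611, 0.0528]
eef_rot: [[-0.914, 0.406, -0.001], [0.406, 0.914, -0.0], [0.0, -0.001, -1.0]]
force: [-0.3, -0.2, 0.7]
width: 0.997
t 2.45 pos [0.5156 0.2611 0.0528] psi 66.03 tilt [-0.0007 -0.0004] F [-0.28 -0.16  0.74] M [-0.   -0.02  0.  ] w 0.997 q [ 0.341  0.552 -0.341  0.679 -0.     0.759]
shift [ 0.3 -0.1  0.5] turn [0.0002 0.0004 0.0003] t 2.5
```

View pics/w2.png

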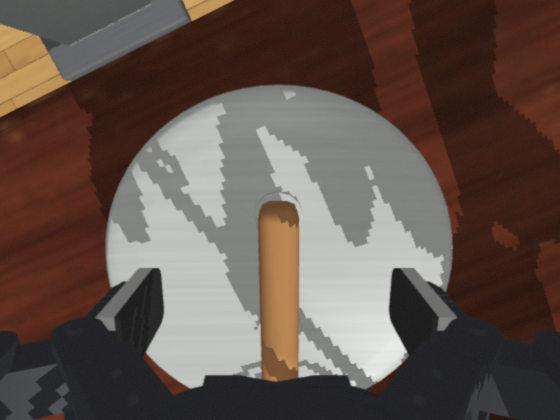

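The bar at (280,200–380) sits centred between the jaws, so I'll close on it.

```bash
python3 -m crank '[[0,0,0,0,0,0,255],[0,0,0,0,0,0,255],[0,0,0,0,0,0,255],[0,0,0,0,0,0,255],[0,0,0,0,0,0,255],[0,0,0,0,0,0,255],[0,0,0,0,0,0,255],[0,0,0,0,0,0,255]]'; python3 -c "
from h import *
st();save('wrist','w3')
c=robot.get_calibration('wrist')
a=np.radians(-24)
for x in(-.036,.036):print(proj(c,[.516+x*np.cos(a),.2612+x*np.sin(a),.078]))"
```

```text
t: 3.5
position: [0.5166, 0.2613, 0.0539]
eef_rot: [[-0.914, 0.406, 0.001], [0.406, 0.914, 0.0], [-0.001, 0.001, -1.0]]
force: [0.4, 0.8, 5.5]
width: 0.152
t 3.5 pos [0.5166 0.2613 0.0539] psi 66.02 tilt [0.0011 0.0004] F [0.37 0.8  5.48] M [ 0.12  0.16 -0.02] w 0.152 q [ 0.341  0.55  -0.339  0.68   0.     0.759]
[276.46658384 204.21524523]
[276.38295334 393.71905287]
```

View pics/w3.png

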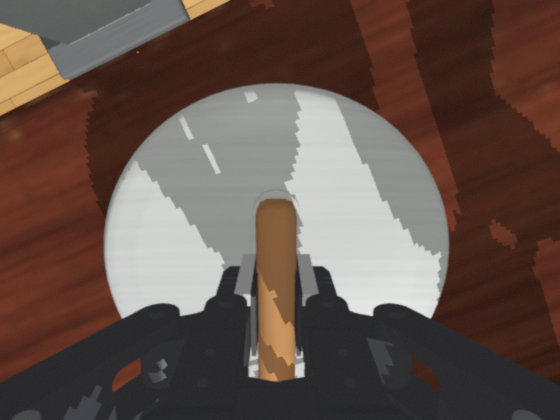

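Gripped (width 0.152). Next is a short lift to check the hold.

```bash
python3 -m crank '[[0,0,-4,0,0,0,255],[0,0,-10,0,0,0,255],[0,0,-20,0,0,0,255],[0,0,-32,0,0,0,255],[0,0,-45,0,0,0,255],[0,0,-60,0,0,0,255],[0,0,-70,0,0,0,255],[0,0,-70,0,0,0,255]]'; python3 -c "
from h import *
st();save('scene','s4');crop('s4','s4c',130,70,140,110,5);go([.503,-.104,.30],103.8)"
```

```text
t: 4.55
position: [0.5173, 0.2616, 0.1251]
eef_rot: [[-0.914, 0.406, 0.003], [0.406, 0.914, 0.001], [-0.002, 0.002, -1.0]]
force: [-0.2, 0.3, -5.3]
width: 0.15
t 4.55 pos [0.5173 0.2616 0.1251] psi 66.02 tilt [0.0032 0.0012] F [-0.21  0.27 -5.29] M [-0.03 -0.01 -0.01] w 0.15 q [ 0.341  0.467 -0.268  0.833  0.     0.759]
shift [-136.2 -339.2 -176. ] turn [ 0.0009  0.0018 -0.6594] t 4.6
```

View pics/s4c.png

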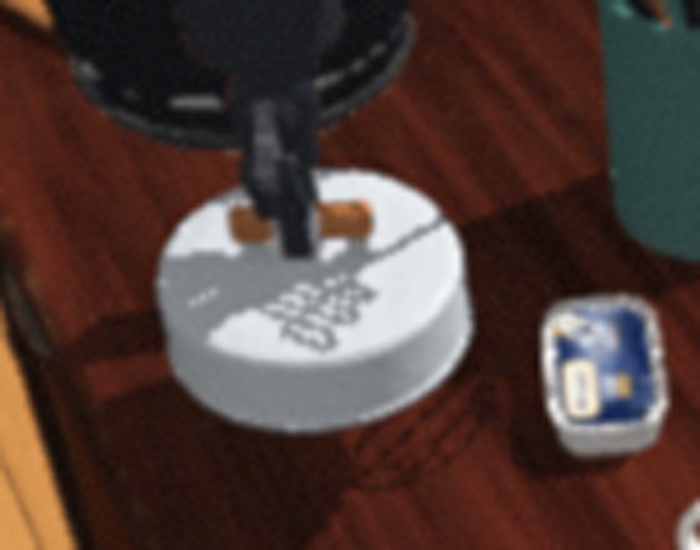

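The wrist carries 5.3 N, so both lids are hanging from the gripper. Next I carry them to a viewpoint beside the canister.

```bash
python3 -m crank '[[0,0,-20,0,0,0,255],[-4,-10,-50,0,0,-0.03,255],[-12,-30,-90,0,0,-0.08,255],[-24,-60,-125,0,0,-0.15,255],[-38,-95,-150,0,0,-0.22,255],[-54,-135,-170,0,0,-0.29,255],[-68,-170,-176,0,0,-0.36,255],[-82,-205,-176,0,0,-0.42,255]]'; python3 -c "
from h import *
st();go([.503,-.104,.30],103.8)"
```

```text
t: 5.6
position: [0.5078, 0.0394, 0.3002]
eef_rot: [[-1.0, -0.003, 0.002], [-0.003, 1.0, 0.001], [-0.002, 0.001, -1.0]]
force: [0.5, 0.4, -5.1]
width: 0.148
t 5.6 pos [0.5078 0.0394 0.3002] psi 90.2 tilt [0.0022 0.0007] F [ 0.48  0.36 -5.13] M [-0.08 -0.05  0.06] w 0.148 q [-6.800e-02  2.110e-01 -1.710e-01  1.187e+00  1.000e-03 -7.200e-02]
shift [ 5.300e+00 -1.434e+02  1.000e-01] turn [ 0.0004  0.0023 -0.2374] t 5.6
```

```bash
python3 -m crank '[[1,-32,0,0,0,-0.05,255],[2,-62,0,0,0,-0.1,255],[3,-90,0,0,0.001,-0.15,255],[4,-115,0,0,0.001,-0.2,255],[5,-133,0,0,0.002,-0.23,255],[5,-143,0,0,0.002,-0.237,255],[5,-143,0,0,0.002,-0.237,255],[5,-143,0,0,0.002,-0.237,255]]'; python3 -c "
from h import *
st();save('wrist','w5');import json; json.dump({k:np.array(v).tolist() for k,v in robot.get_calibration('wrist').items()},open('w5.json','w'))"
```

```text
t: 6.6
position: [0.5032, -0.1029, 0.2999]
eef_rot: [[-0.971, -0.239, -0.0], [-0.239, 0.971, 0.001], [-0.0, 0.001, -1.0]]
force: [-0.0, -0.0, -5.1]
width: 0.153
t 6.6 pos [ 0.5032 -0.1029  0.2999] psi 103.8 tilt [-0.0002  0.0012] F [-0.03 -0.01 -5.06] M [-0.    0.02 -0.06] w 0.153 q [-3.460e-01  2.210e-01 -1.590e-01  1.192e+00  1.000e-03 -5.870e-01]
```

View pics/w5.png

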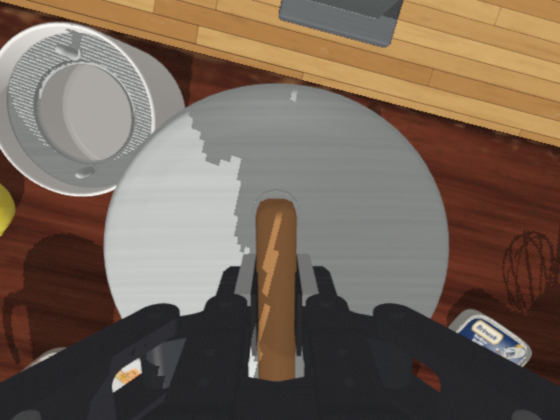

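The canister is at the left of the frame, with studs near (68,48) and (85,172). I'll enlarge that area.

```bash
python3 -c "
from h import *
crop('w5','w5c',0,15,190,185,4)"
```

```text
(no output)
```

View pics/w5c.png

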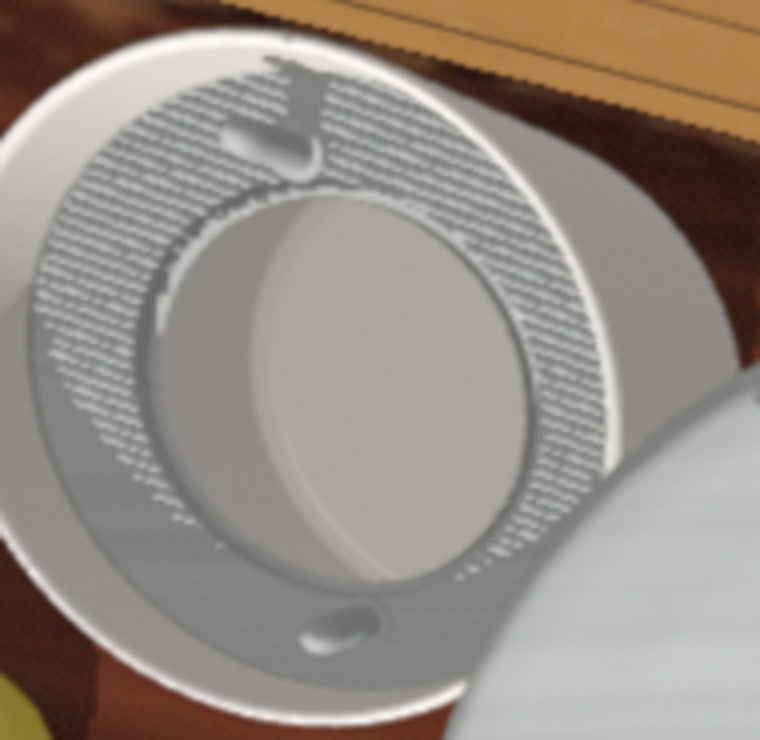

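Run:
```python
from h import *
import json
c={k:np.array(v) for k,v in json.load(open('w5.json')).items()}
W=lambda x,y:(x/4-.4,15+y/4-.4)
a=ray(c,*W(238,141),.120);b=ray(c,*W(318,634),.120)
f=lambda a,b:print(a.round(4),b.round(4),((a+b)/2).round(4),np.linalg.norm(a-b).round(4),np.degrees(np.arctan2(*(b-a)[1::-1])))
f(a,b)
f(ray(c,*W(303,158),.098),ray(c,*W(366,618),.098))
# rim outer fit : 
px=[(0,165),(100,62),(205,32),(300,38),(400,85),(500,180),(580,300),(618,410),(20,565),(100,650),(200,705),(310,725),(400,715),(465,690)]
P=np.array([ray(c,*W(*q),.12)[:2] for q in px])
A=np.c_[2*P,np.ones(len(P))];s=np.linalg.lstsq(A,(P**2).sum(1),rcond=None)[0];r=np.sqrt(s[2]+s[:2]@s[:2]);print(s[:2],r,(np.linalg.norm(P-s[:2],axis=1)-r).round(4))
# grip: bar in wrist frame
```

```text
[ 0.4359 -0.2959  0.12  ] [ 0.5306 -0.2701  0.12  ] [ 0.4833 -0.283   0.12  ] 0.0981 15.261351311121764
[ 0.4358 -0.2943  0.098 ] [ 0.5305 -0.2702  0.098 ] [ 0.4832 -0.2822  0.098 ] 0.0978 14.318338904054752
[ 0.48421185 -0.28334068] 0.06833334375384742 [-0.0019  0.0007  0.0013  0.0015 -0.0001 -0.0024 -0.0012  0.0017 -0.0003
  0.0005  0.0004 -0.0001 -0.0002  0.    ]
```

```bash
python3 -c "
from h import *
crop('w5','w5d',95,75,365,190,2)
crop('w5','w5e',230,175,100,60,7)"
```

```text
(no output)
```

View pics/w5d.png

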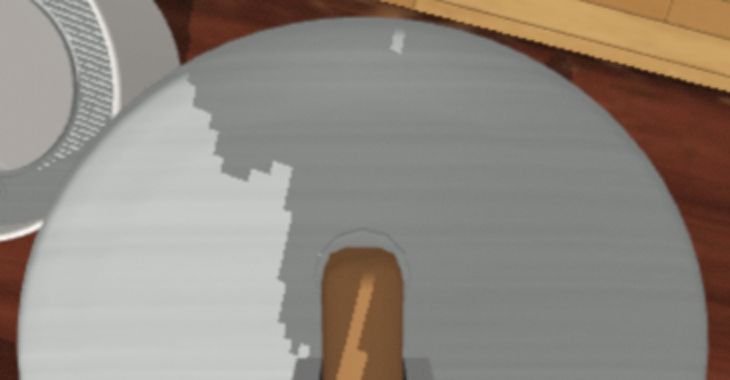

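View pics/w5e.png

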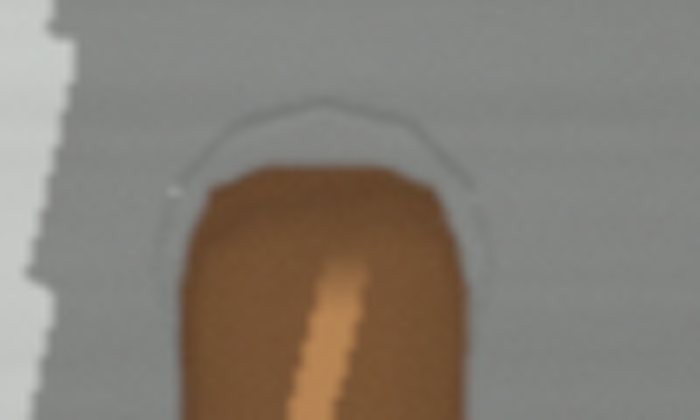

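Run:
```python
from h import *
import json
c={k:np.array(v) for k,v in json.load(open('w5.json')).items()}
s=robot.get_state();R=np.array(s["eef_rot"]);p=np.array(s["position"])
T=lambda q:(R.T@(q-p)*1000).round(1)
W=lambda x,y:(230+x/7-.4,175+y/7-.4)
zb=p[2]+.015
for dz in(.006,0,-.006):print(dz,T(ray(c,*W(325,165),zb+dz)))
print("width at 300", T(ray(c,*W(183,300),zb+.004)),T(ray(c,*W(465,300),zb+.004)))
W=lambda x,y:(95+x/2-.25,75+y/2-.25)
px=[(18,340),(45,225),(110,125),(200,60),(280,28),(365,16),(450,27),(560,75),(640,150),(690,240),(709,330)]
for h in(.023,.026,.03):
    P=np.array([T(ray(c,*W(*q),zb-h))[:2] for q in px])
    A=np.c_[2*P,np.ones(len(P))];f=np.linalg.lstsq(A,(P**2).sum(1),rcond=None)[0];r=np.sqrt(f[2]+f[:2]@f[:2]);print(h,f[:2],r,(np.linalg.norm(P-f[:2],axis=1)-r).round(1))
```

```text
0.006 [ 38.   -0.4 -21. ]
0 [ 36.6  -0.4 -15. ]
-0.006 [35.2 -0.3 -9. ]
width at 300 [ 30.8  -7.2 -19. ] [ 30.8   6.4 -19. ]
0.023 [2.50443236 0.0357217 ] 72.6379487211411 [ 0.4 -0.4 -0.2 -0.3  0.   0.5  0.2  0.1 -0.3 -0.2  0.1]
0.026 [1.30542223 0.03309587] 74.04181136708121 [ 0.4 -0.4 -0.2 -0.4  0.1  0.5  0.3  0.1 -0.3 -0.2  0.1]
0.03 [-0.4793961   0.06035868] 76.04745344894776 [ 0.5 -0.4 -0.2 -0.4  0.1  0.4  0.3  0.1 -0.3 -0.3  0.1]
```

```bash
python3 -c "
from h import *
go([.4835,-.283,.205],104.3)"
```

```text
shift [  62.2 -170.2   94.8] turn [ 0.0008  0.0002 -0.0084] t 6.65
```

```bash
python3 -m crank '[[10,-30,0,0.001,0,0,255],[22,-62,0,0.001,0,-0.008,255],[36,-100,0,0.001,0,-0.008,255],[48,-130,0,0.001,0,-0.008,255],[58,-158,15,0.001,0,-0.008,255],[62,-170,45,0.001,0,-0.008,255],[62,-170,75,0.001,0,-0.008,255],[62,-170,90,0.001,0,-0.008,255]]';python3 -m crank '[[0,0,4,0,0,0,255],[0,0,5,0,0,0,255]]'; python3 -c "
from h import *
st();save('scene','s6');save('top','t6');crop('s6','s6c',220,200,115,150,5);crop('t6','t6c',300,190,110,110,6);go([.4835,-.283,.205],104.3)"
```

```text
t: 7.65
position: [0.483, -0.2816, 0.2081]
eef_rot: [[-0.969, -0.247, -0.002], [-0.247, 0.969, 0.002], [0.001, 0.002, -1.0]]
force: [-0.7, -0.3, -4.9]
width: 0.147
t: 7.9
position: [0.4834, -0.2814, 0.2036]
eef_rot: [[-0.969, -0.248, -0.001], [-0.248, 0.969, 0.001], [0.001, 0.002, -1.0]]
force: [-0.1, -0.2, -4.6]
width: 0.153
t 7.9 pos [ 0.4834 -0.2814  0.2036] psi 104.35 tilt [-0.0014  0.0014] F [-0.09 -0.24 -4.61] M [-0.05  0.   -0.  ] w 0.153 q [-0.659  0.364 -0.21   0.998  0.    -0.91 ]
shift [ 0.5 -1.1 -0.9] turn [ 0.0008 -0.0003  0.0006] t 8.0
```

View pics/s6c.png

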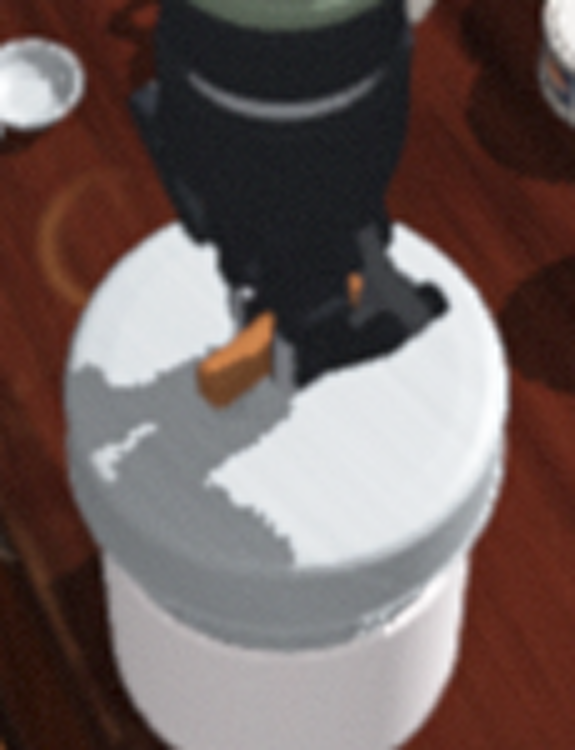

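View pics/t6c.png

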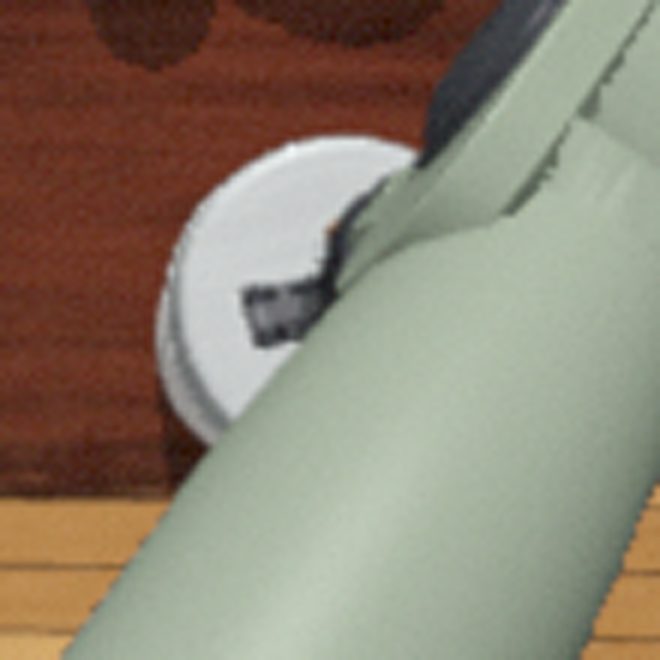

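The lid and canister look concentric in the scene view: edges at 68/505 and 105/468, both centred at about 286. I'll lower it in stages and watch the force.

```bash
python3 -m crank '[[0.5,-1.5,5,0.001,0,0,255],[0.5,-1.5,10,0.001,0,0,255],[0.5,-1.5,15,0.001,0,0,255],[0.5,-1.5,20,0.001,0,0,255],[0.5,-1.5,24,0.001,0,0,255],[0.5,-1.5,26,0.001,0,0,255],[0.5,-1.5,26,0.001,0,0,255]]'; python3 -c "
from h import *
st();go([.4835,-.283,.165],104.3)"
```

```text
t: 8.88
position: [0.4835, -0.2833, 0.1779]
eef_rot: [[-0.969, -0.248, -0.0], [-0.248, 0.969, -0.0], [0.0, -0.0, -1.0]]
force: [-0.4, 0.3, -6.3]
width: 0.154
t 8.88 pos [ 0.4835 -0.2833  0.1779] psi 104.33 tilt [-0.0005 -0.0002] F [-0.42  0.27 -6.31] M [ 0.08  0.04 -0.01] w 0.154 q [-0.662  0.386 -0.248  0.938 -0.    -0.912]
shift [-0.1  0.3 12.9] turn [-0.0001 -0.0005  0.0006] t 8.88
```

```bash
python3 -m crank '[[0,0,2,0,0,0,255],[0,0,4,0,0,0,255],[0,0,6,0,0,0,255],[0,0,8,0,0,0,255],[0,0,8,0,0,0,255]]'; python3 -c "
from h import *
st();go([.4835,-.283,.165],104.3)"
```

```text
t: 9.5
position: [0.4833, -0.2832, 0.1697]
eef_rot: [[-0.969, -0.248, -0.001], [-0.248, 0.969, 0.0], [0.001, 0.0, -1.0]]
force: [0.7, 0.8, -5.5]
width: 0.152
t 9.5 pos [ 0.4833 -0.2832  0.1697] psi 104.33 tilt [-0.0008  0.0001] F [ 0.75  0.76 -5.53] M [-0.07 -0.02  0.02] w 0.152 q [-0.662  0.393 -0.259  0.919 -0.    -0.912]
shift [-0.2  0.2  4.7] turn [ 0.0003 -0.0008  0.0006] t 9.5
```

Already 5 mm below the stud tops with no reaction force, so the studs appear to be in the holes.

```bash
python3 -m crank '[[0,0,3,0,0,0,255],[0,0,6,0,0,0,255],[0,0,9,0,0,0,255],[0,0,12,0,0,0,255],[0,0,15,0,0,0,255],[0,0,15,0,0,0,255]]'; python3 -c "
from h import *
st();go([.4835,-.283,.142],104.3)"
```

```text
t: 10.25
position: [0.4831, -0.2831, 0.1544]
eef_rot: [[-0.969, -0.248, -0.001], [-0.248, 0.969, 0.0], [0.001, 0.001, -1.0]]
force: [-0.4, 0.2, -5.7]
width: 0.155
t 10.25 pos [ 0.4831 -0.2831  0.1544] psi 104.33 tilt [-0.0013  0.0004] F [-0.38  0.25 -5.69] M [-0.03  0.05 -0.03] w 0.155 q [-0.662  0.407 -0.28   0.885 -0.    -0.912]
shift [-0.4 -0.  12.4] turn [ 0.0007 -0.0011  0.0005] t 10.25
```

```bash
python3 -m crank '[[0,0,3,0,0,0,255],[0,0,6,0,0,0,255],[0,0,8,0,0,0,255],[0,0,10,0,0,0,255],[0,0,10,0,0,0,255]]'; python3 -c "
from h import *
st()"; python3 -m crank '[[0,0,1,0,0,0,255],[0,0,2,0,0,0,255],[0,0,2,0,0,0,255]]'; python3 -c "
from h import *
st()"
```

```text
t: 10.88
position: [0.4832, -0.2831, 0.1444]
eef_rot: [[-0.969, -0.248, -0.001], [-0.248, 0.969, 0.0], [0.001, 0.001, -1.0]]
force: [-0.5, -0.5, -3.5]
width: 0.146
t 10.88 pos [ 0.4832 -0.2831  0.1444] psi 104.33 tilt [-0.0012  0.0004] F [-0.55 -0.5  -3.46] M [ 0.01  0.02 -0.03] w 0.146 q [-0.662  0.417 -0.293  0.862 -0.    -0.912]
t: 11.25
position: [0.4831, -0.2831, 0.1423]
eef_rot: [[-0.969, -0.247, -0.001], [-0.248, 0.969, 0.001], [0.001, 0.001, -1.0]]
force: [-0.1, -0.1, -3.6]
width: 0.149
t 11.25 pos [ 0.4831 -0.2831  0.1423] psi 104.33 tilt [-0.0013  0.0005] F [-0.06 -0.13 -3.61] M [-0.02  0.03 -0.04] w 0.149 q [-0.662  0.419 -0.296  0.857 -0.    -0.912]
```

The load fell from 5.5 to 3.5 N, which is the inner lid's 2 N resting on the seat. Next the outer lid goes onto the rim.

```bash
python3 -m crank '[[0,0,1,0,0,0,255],[0,0,1.5,0,0,0,255],[0,0,2,0,0,0,255],[0,0,2,0,0,0,255]]'; python3 -c "
from h import *
st();save('scene','s7');crop('s7','s7c',220,200,115,150,5)"
```

```text
t: 11.75
position: [0.4832, -0.2832, 0.1418]
eef_rot: [[-0.969, -0.248, -0.0], [-0.248, 0.969, -0.0], [0.001, -0.0, -1.0]]
force: [-3.1, 1.5, 8.9]
width: 0.149
t 11.75 pos [ 0.4832 -0.2832  0.1418] psi 104.33 tilt [-0.0005 -0.0003] F [-3.07  1.55  8.9 ] M [0.54 0.66 0.  ] w 0.149 q [-0.662  0.419 -0.297  0.855 -0.001 -0.912]
```

View pics/s7c.png

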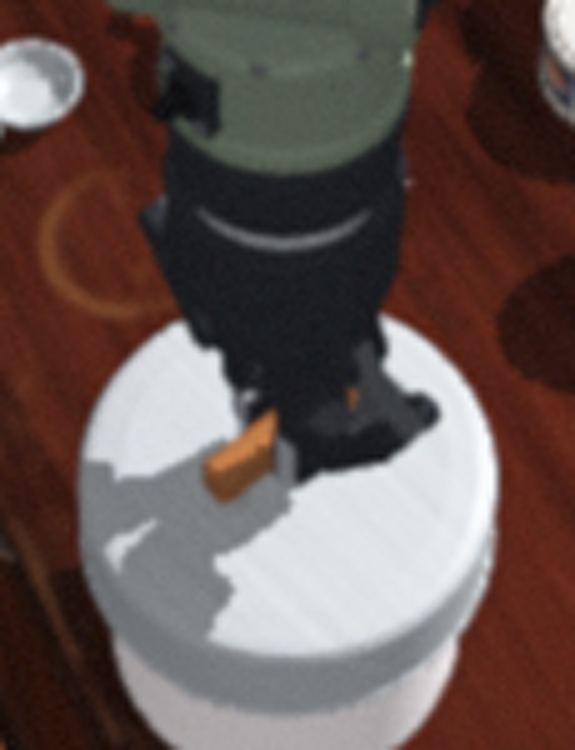

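It sits on the rim at bar z ≈ 157 mm. The press should ease off when the target resets to the measured pose, and then I'll start the turn.

```bash
python3 -m crank '[[0,0,-0.2,0,0,0,255],[0,0,-0.2,0,0,0,255]]'; python3 -c "
from h import *
st()"; python3 -m crank '[[0,0,0.1,0,0,-0.04,255],[0,0,0.1,0,0,-0.09,255],[0,0,0.1,0,0,-0.15,255],[0,0,0.1,0,0,-0.15,255]]'; python3 -c "
from h import *
st()"
```

```text
t: 12.05
position: [0.4833, -0.2832, 0.1419]
eef_rot: [[-0.969, -0.248, -0.0], [-0.248, 0.969, -0.0], [0.0, -0.0, -1.0]]
force: [-0.9, -1.3, -2.3]
width: 0.15
t 12.05 pos [ 0.4833 -0.2832  0.1419] psi 104.33 tilt [-0.0004 -0.0004] F [-0.88 -1.26 -2.35] M [-0.11 -0.06 -0.05] w 0.15 q [-0.662  0.419 -0.297  0.854 -0.001 -0.912]
t: 12.55
position: [0.4836, -0.2835, 0.1418]
eef_rot: [[-0.921, -0.389, 0.0], [-0.389, 0.921, -0.001], [0.0, -0.001, -1.0]]
force: [0.7, 0.3, -0.6]
width: 0.151
t 12.55 pos [ 0.4836 -0.2835  0.1418] psi 112.9 tilt [ 0.0002 -0.0008] F [ 0.73  0.29 -0.58] M [-0.   -0.03  0.15] w 0.151 q [-0.662  0.42  -0.297  0.854 -0.    -1.061]
```

```bash
python3 -m crank '[[0,0,0.2,0,0,-0.08,255],[0,0,0.2,0,0,-0.2,255],[0,0,0.2,0,0,-0.32,255],[0,0,0.2,0,0,-0.44,255],[0,0,0.2,0,0,-0.56,255],[0,0,0.2,0,0,-0.68,255],[0,0,0.2,0,0,-0.8,255],[0,0,0.2,0,0,-0.9,255]]'; python3 -m crank '[[0,0,0,0,0,0,255],[0,0,0,0,0,0,255]]'; python3 -c "
from h import *
st();save('wrist','w8');save('scene','s8');crop('s8','s8c',220,200,115,150,5)"
```

```text
t: 13.55
position: [0.4839, -0.2837, 0.1419]
eef_rot: [[-0.266, -0.964, 0.001], [-0.964, 0.266, -0.001], [0.001, -0.001, -1.0]]
force: [0.4, -0.3, -0.1]
width: 0.149
t: 13.8
position: [0.4839, -0.2837, 0.1418]
eef_rot: [[-0.267, -0.964, 0.001], [-0.964, 0.267, -0.001], [0.001, -0.001, -1.0]]
force: [0.3, -0.1, 0.3]
width: 0.147
t 13.8 pos [ 0.4839 -0.2837  0.1418] psi 164.49 tilt [ 0.0008 -0.0012] F [ 0.29 -0.11  0.26] M [0.01 0.13 0.14] w 0.147 q [-0.662  0.42  -0.297  0.853 -0.    -1.962]
```

View pics/s8c.png

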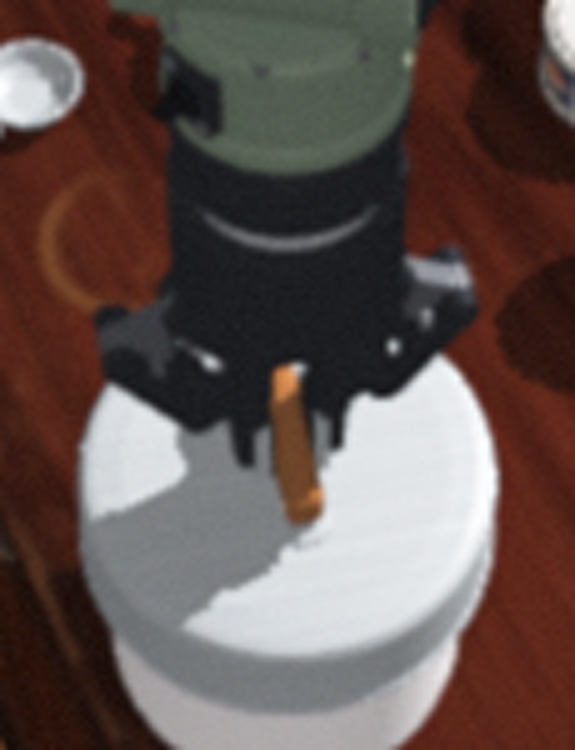

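View pics/w8.png

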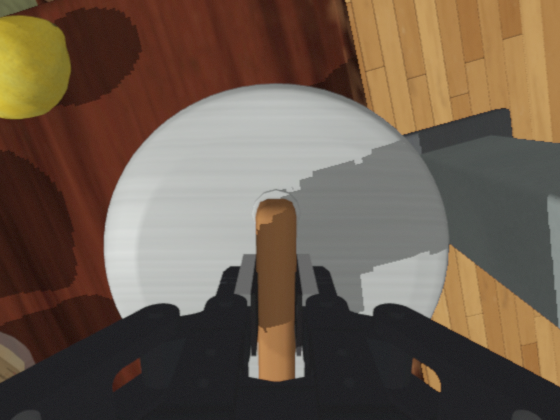

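The turn is done, with about 0.15 N·m of torque. A careful small lift will show by weight whether it's only the outer lid.

```bash
python3 -m crank '[[0,0,-1,0,0,0,255],[0,0,-2,0,0,0,255],[0,0,-3,0,0,0,255],[0,0,-4,0,0,0,255],[0,0,-4,0,0,0,255]]'; python3 -c "
from h import *
for i in range(4): st(); robot.read_camera('top')"
```

```text
t: 14.52
position: [0.484, -0.2838, 0.1459]
eef_rot: [[-0.267, -0.964, 0.001], [-0.964, 0.267, -0.001], [0.001, -0.001, -1.0]]
force: [0.1, -0.4, -2.7]
width: 0.149
t 14.53 pos [ 0.484  -0.2838  0.1459] psi 164.51 tilt [ 0.001  -0.0013] F [ 0.13 -0.41 -2.66] M [ 0.01  0.07 -0.02] w 0.149 q [-0.662  0.416 -0.291  0.862 -0.    -1.962]
t 14.57 pos [ 0.484  -0.2837  0.1459] psi 164.51 tilt [ 0.0009 -0.0013] F [ 1.17 -0.16 -2.75] M [-0.02  0.05  0.05] w 0.152 q [-0.662  0.416 -0.291  0.862 -0.    -1.962]
t 14.62 pos [ 0.4839 -0.2837  0.1459] psi 164.51 tilt [ 0.0009 -0.0012] F [-0.17 -0.22 -4.09] M [-0.02 -0.   -0.02] w 0.149 q [-0.662  0.416 -0.291  0.862 -0.    -1.962]
t 14.68 pos [ 0.4839 -0.2837  0.1459] psi 164.51 tilt [ 0.0008 -0.0012] F [-0.24 -0.69 -3.6 ] M [ 0.02 -0.01  0.03] w 0.148 q [-0.662  0.416 -0.292  0.862 -0.    -1.962]
```

The reading is about 3 N, but the catch has 6.5 mm of play, so I'll lift past that and check again.

```bash
python3 -m crank '[[0,0,-1,0,0,0,255],[0,0,-2,0,0,0,255],[0,0,-3,0,0,0,255],[0,0,-4,0,0,0,255],[0,0,-5,0,0,0,255],[0,0,-6,0,0,0,255],[0,0,-6,0,0,0,255]]'; python3 -c "
from h import *
for i in range(6): st(); robot.read_camera('top')"
```

```text
t: 15.6
position: [0.484, -0.2837, 0.1519]
eef_rot: [[-0.267, -0.964, 0.001], [-0.964, 0.267, -0.001], [0.001, -0.001, -1.0]]
force: [0.2, 0.9, -3.1]
width: 0.149
t 15.6 pos [ 0.484  -0.2837  0.1519] psi 164.51 tilt [ 0.001  -0.0013] F [ 0.21  0.93 -3.13] M [ 0.04 -0.01  0.03] w 0.149 q [-0.662  0.41  -0.284  0.876 -0.    -1.962]
t 15.65 pos [ 0.4839 -0.2837  0.1519] psi 164.51 tilt [ 0.0009 -0.0013] F [ 0.84 -0.62 -2.91] M [0.01 0.04 0.02] w 0.152 q [-0.662  0.41  -0.284  0.876 -0.    -1.962]
t 15.7 pos [ 0.4839 -0.2837  0.1518] psi 164.51 tilt [ 0.0008 -0.0011] F [-0.01 -0.49 -3.55] M [-0.01 -0.04  0.06] w 0.151 q [-0.662  0.41  -0.284  0.876 -0.    -1.962]
t 15.75 pos [ 0.4839 -0.2837  0.1518] psi 164.51 tilt [ 0.0007 -0.0012] F [-0.87  0.45 -3.35] M [-0.03  0.01  0.04] w 0.152 q [-0.662  0.41  -0.284  0.876 -0.    -1.962]
t 15.8 pos [ 0.4839 -0.2836  0.1518] psi 164.51 tilt [ 0.0007 -0.0011] F [-0.37 -0.48 -3.5 ] M [-0.08  0.03  0.02] w 0.152 q [-0.662  0.41  -0.284  0.876 -0.    -1.962]
t 15.85 pos [ 0.4839 -0.2837  0.1518] psi 164.51 tilt [ 0.0007 -0.0011] F [-0.09 -0.08 -2.92] M [0.01 0.01 0.04] w 0.148 q [-0.662  0.41  -0.284  0.876 -0.    -1.962]
```

Past the play it still reads about 3.2 N, so only the outer lid is rising. I'll lift it clear.

```bash
python3 -m crank '[[0,0,-5,0,0,0,255],[0,0,-12,0,0,0,255],[0,0,-20,0,0,0,255],[0,0,-29,0,0,0,255],[0,0,-40,0,0,0,255],[0,0,-54,0,0,0,255],[0,0,-68,0,0,0,255],[0,0,-82,0,0,0,255]]'; python3 -m crank '[[0,0,-10,0,0,0,255],[0,0,-18,0,0,0,255],[0,0,-18,0,0,0,255],[0,0,-18,0,0,0,255],[0,0,-18,0,0,0,255],[0,0,-18,0,0,0,255]]'; python3 -c "
from h import *
st();save('scene','s9');crop('s9','s9c',210,170,130,190,4)
save('top','t9');save('wrist','w9')"
```

```text
t: 16.9
position: [0.4839, -0.2836, 0.235]
eef_rot: [[-0.267, -0.964, 0.001], [-0.964, 0.267, -0.001], [0.001, -0.001, -1.0]]
force: [0.5, 0.5, -2.7]
width: 0.15
t: 17.65
position: [0.4837, -0.2835, 0.2526]
eef_rot: [[-0.267, -0.964, 0.001], [-0.964, 0.267, -0.001], [0.001, -0.001, -1.0]]
force: [0.1, -0.2, -2.4]
width: 0.155
t 17.65 pos [ 0.4837 -0.2835  0.2526] psi 164.51 tilt [ 0.0005 -0.001 ] F [ 0.11 -0.16 -2.45] M [-0.01  0.01 -0.01] w 0.155 q [-0.662  0.332 -0.128  1.109 -0.    -1.962]
```

View pics/s9.png

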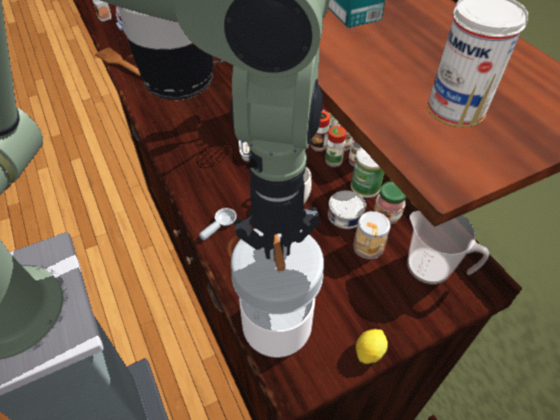

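View pics/s9c.png

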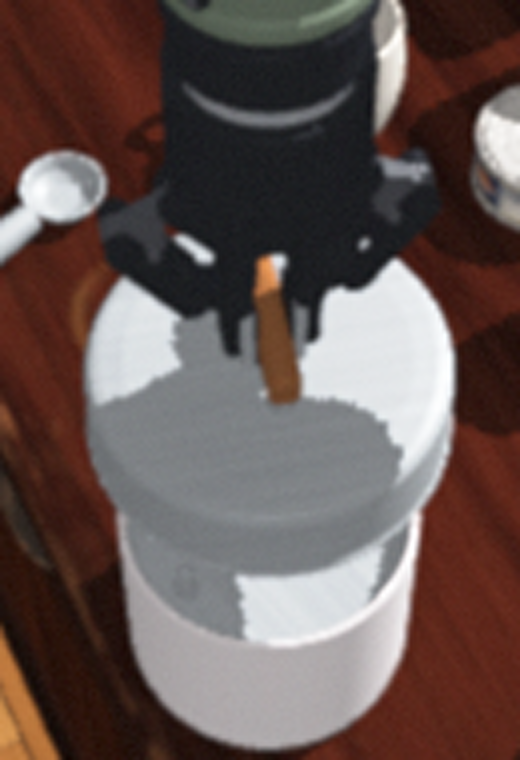

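The inner lid stays down in the canister, with a stud through its hole at about (257,315). I'll raise the outer lid briefly to see the whole seat.

```bash
python3 -m crank '[[0,0,-15,0,0,0,255],[0,0,-35,0,0,0,255],[0,0,-60,0,0,0,255],[0,0,-85,0,0,0,255],[0,0,-105,0,0,0,255],[0,0,-115,0,0,0,255],[0,0,-115,0,0,0,255],[0,0,-115,0,0,0,255]]'; python3 -c "
from h import *
st();save('scene','s10');crop('s10','s10c',225,255,105,105,7)
s=robot.get_calibration('scene')
for p in([.4355,-.2955,.122],[.5315,-.2705,.122],[.4835,-.283,.126]):print(p,(proj(s,p)-[225,255])*7)"
```

```text
t: 18.8
position: [0.4834, -0.2832, 0.367]
eef_rot: [[-0.267, -0.964, -0.0], [-0.964, 0.267, -0.0], [0.0, 0.0, -1.0]]
force: [-0.6, -0.7, -2.8]
width: 0.153
t 18.8 pos [ 0.4834 -0.2832  0.367 ] psi 164.51 tilt [-0.0002 -0.0004] F [-0.57 -0.73 -2.75] M [ 0.01 -0.01  0.  ] w 0.153 q [-0.661  0.299  0.112  1.384 -0.    -1.962]
[0.4355, -0.2955, 0.122] [221.48813772 397.94174976]
[0.5315, -0.2705, 0.122] [501.84856382 176.73375111]
[0.4835, -0.283, 0.126] [365.00188254 277.1684867 ]
```

View pics/s10c.png

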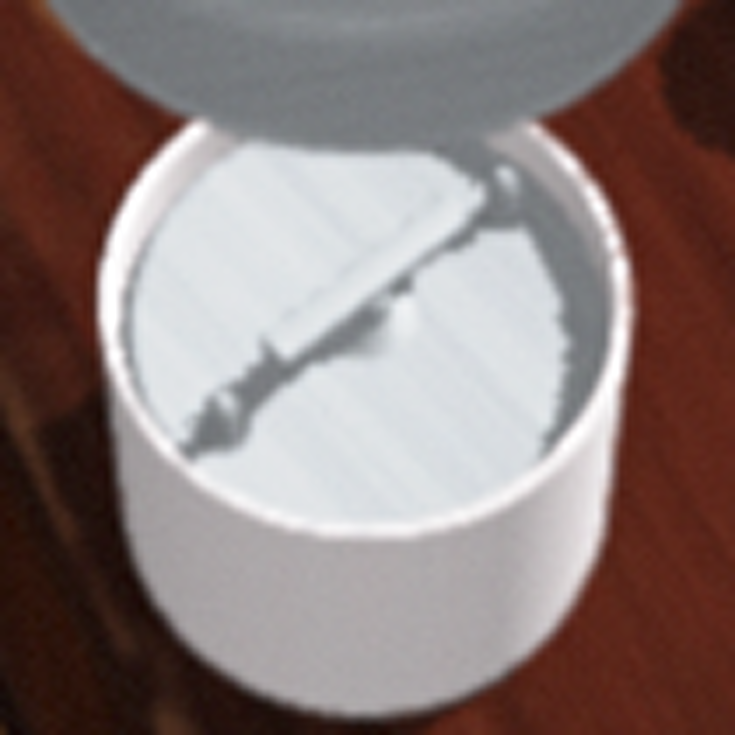

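The inner lid lies flush on its seat. Its T-pull is in line with both studs, at (225,410) and (505,185) in the crop, within a few mm of where they started. Now back down to a hand's breadth.

```bash
python3 -m crank '[[0,0,15,0,0,0,255],[0,0,35,0,0,0,255],[0,0,60,0,0,0,255],[0,0,80,0,0,0,255],[0,0,95,0,0,0,255],[0,0,105,0,0,0,255],[0,0,108,0,0,0,255],[0,0,108,0,0,0,255]]'; python3 -m crank '[[0,0,0,0,0,0,255],[0,0,0,0,0,0,255],[0,0,0,0,0,0,255],[0,0,0,0,0,0,255]]'; python3 -c "
from h import *
st();save('scene','s11')"
```

```text
t: 19.85
position: [0.4835, -0.2834, 0.2592]
eef_rot: [[-0.267, -0.964, -0.0], [-0.964, 0.267, -0.001], [0.001, -0.0, -1.0]]
force: [-0.0, -0.7, -4.3]
width: 0.15
t: 20.35
position: [0.4835, -0.2834, 0.2592]
eef_rot: [[-0.267, -0.964, 0.0], [-0.964, 0.267, -0.001], [0.001, -0.0, -1.0]]
force: [0.2, 0.3, -3.9]
width: 0.15
t 20.35 pos [ 0.4835 -0.2834  0.2592] psi 164.51 tilt [ 0.0001 -0.0006] F [ 0.22  0.31 -3.91] M [-0.03  0.07 -0.04] w 0.15 q [-0.662  0.329 -0.116  1.125 -0.    -1.962]
```

View pics/s11.png

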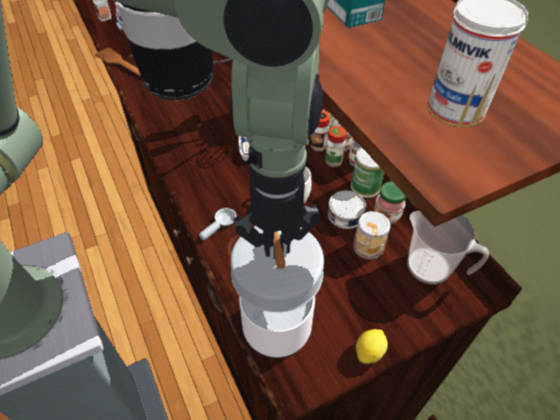

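The outer lid is level and still above the canister, and the spoon, lemon and visible part of the mug look unmoved. I'm handing in.

```bash
python3 -c "
from h import *
robot.job_done();st()"
```

```text
the job is handed in; nothing more can be done
the job is handed in; nothing more can be done
```

The inner lid is seated on the canister's studs, and the arm is holding the outer lid level above it. I handed the job in at about 20 s of the 61 s allowed. No verdict came back.

**What I did:** I picked the locked pair up by the wooden bar and lowered it with the bar in line with the studs. The wrist force dropped from 5.5 to 3.5 N as the inner lid took its seat. I put the outer lid down on the rim and turned it 60° counter-clockwise, which took about 0.15 N·m. Then I lifted it off alone.

**Last checks:**
- **Inner lid:** with the outer lid raised out of the way, the scene camera showed it lying flush, its T-pull in line with both studs and the studs through the holes.
- **Canister:** the studs appeared within a few mm of where I first measured them.
- **Outer lid:** it is held still and level (tilt under 0.1°). The bar is at about z = 0.274 m, so the skirt is about 85 mm above the rim and centred on the canister to within about 1 mm.
- **Weight in the gripper:** about 3 N after the unlock, which matches the outer lid alone. The last readings were noisier, at 3.9 to 4.3 N.
- **Bystanders:** the spoon and lemon, and the part of the mug I could see, looked unmoved. The arm hid the fish tin and most of the mug in the final picture, so I could not check those two.

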